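Scoop the bath bombs out of the marbles

ROBOT

A 6-joint arm with a two-finger parallel gripper is mounted at the origin on the work surface. World frame = base frame: x ahead of the robot, y to its left, z up, the work surface at z = 0. Lengths are in m, angles in rad, forces in N, time in s.
With the tool pointing down it reaches from about 0.3 to 0.775 m from the base axis. Payload 14.6 kg.
Tool frame: the origin (TCP) lies on the centre line of the jaws, within the pads' length; the fingertips stand 19 mm ahead of it and the grasp point (between the pads) is the TCP; y points along the fingers, x is the direction in which the jaws open and shut, and the axes are right-handed (so a half turn about y gives the same grasp; the last joint's range is limited). The gripper opens to 94 mm and grips with 3 to 60 N. Pads are 16 mm wide; open, the fingers measure 119 mm over their backs; the gripper's body (75 mm by 177 mm) begins 78 mm behind the grasp point.
Start: joints at [1.07, 0.3, 1.521, -0, 1.321, -0.067], TCP at [0.231, 0.499, 0.224] pointing down, gripper open.
Joint ranges: [-3.03, 3.03], [-0.79, 2.21], [0.23, 2.52], [-1.04, 4.18], [0, 3.07], [-2.55, 2.55]. Speed limits (rad/s): [2.22, 2.22, 2.57, 3.14, 3.14, 3.14].

INTERFACE

Orientations are given as [roll, pitch, yaw] about the fixed x, y, z axes, in that order (R = Rz(yaw) Ry(pitch) Rx(roll)).
In Python, from station import get_obs, cams, workorder gives the robot as it stands.
- The arm moves only by the shell command python3 -m handwheel 'ROWS' [FORCE]. ROWS is JSON, a list of rows, each an object of numbers: "fingers": the opening, from -1 (shut) to 1 (fully open); "x", "y", "z": the shift along the tool's x, y, z in m; "spin": the turn about the tool's y in degrees. In form: [{"fingers": .., "x": .., "y": .., "z": .., "spin": ..}, ...]. A call has exactly 10 rows; each row is the pose to reach, as a shift and turn from the pose commanded when the call began, along the tool's axes at that moment; what a row does not reach only later rows make up. A row lasts 1/10 s, in which the tool goes at most 50 mm and 8.59 degrees, less where a joint would pass 70% of its speed; a pose out of reach is approached as far as the arm can. A call with a gripper value outside its range is refused whole. The fingers move at their own pace and stop on an object; FORCE is the grip in N (left out, the last holds). Time passes only in rows, so rows that repeat a pose let the fingers close, or fill a call up. It gives the time, the measured TCP pose, the force and the opening at its end, in the units of the state.
- get_obs(): the state, without advancing time (a new reading comes with each control period).
- cams.camera(name): name is "scene" or "top" or "wrist"; returns (picture, depth): 400x640x3 uint8, red, green, blue; 400x640 float32, m along the optical axis (not along the pixel's ray), 0 where there is no reading.
- cams.get_calibration(name): a dict with "fx", "fy", "cx", "cy" (pixels), "view" (4x4, takes a point from world to camera coordinates). Camera axes: x right, y down, z forward; pixel columns grow to the right and rows downward; lengths in m; the calibration is good to about 2 mm. A picture is of the moment at which its call begins: read the wrist's pose just before it. get_calibration takes no time and is no camera call; for the wrist camera it gives the pose at the moment of the call.
- workorder.hand_in(): hands the job in, once; it reports no verdict.
The state is a dict: "time_s": time; "qpos": joint angles; "joint_vel": joint speeds; "tau": joint torques, N m; "ee_pos": TCP position; "eef_rot": TCP orientation; "force": force on the tool from outside, world axes, zero at the start; "moment": the same for the moment, N m; "grip_width": finger opening in m.
Only numpy, scipy, OpenCV 4.12 (cv2) and the standard library are available. Lean on these libraries where they do the work, as an engineer would, in place of code of your own. Each camera call takes 0.05 s, during which the arm holds its last target. There are 200 camera calls.

TASK

Using the green slotted scoop, fetch the two big bath bombs out of the grey tub, let the blue marbles fall back through the slots, and tip the bombs gently into the blue bowl; never touch the bombs with the gripper and do not drop them. Then stand the scoop back upright on its cork mat and let go. All four marbles must end in the tub, and the other things on the counter stay where they are.

Things in the scene. Friction and masses are not known exactly. Their poses are not given: they have to be found in the camera images.
- scoop_grip (a point): Centre of the white grip bar of the loose green scoop (0.18 kg). Scoop axes: lip (open front) to -x, y along the bar, z up when standing. The bar bridges the pan over its middle: 16 mm (x) by 155 (y) by 24 (z), 120 mm above the underside, a post at each end, 108 mm free below it. Pinch it from above, fingers closing along scoop x.
- scoop_lip (a point): Middle of the scoop's front lip at its underside: 75 mm in front (-x) of the grip, 120 mm below it; axes as the scoop's. The lip is 120 mm wide, 2.5 mm thick; behind it four lengthwise bars 6 mm high leave three slots 32 mm wide.
- scoop: The scoop; origin at the middle of its flat underside, below the grip. Pan 150 mm long (x -75 to +75), 155 mm wide over all; side walls 34 mm high start 40 mm behind the lip, back wall 42 mm high at x = +75; front open.
- tub_floor (a point): On the floor (top face, 6 mm above the counter) of the fixed pale grey open tub; tub axes, z up. Inside: x -165 to +145 mm, y -86 to +86; walls 5 mm thick, tops 60 mm above the counter. The end wall at -x (robot side) leans outwards, the others are upright. At the start all balls lie at x < -30 mm; the +x half is free to set the scoop down.
- tub_foot (a point): Foot of the leaning end wall at x = -165 mm of tub_floor, middle of the width, on the floor; axes as tub_floor's. The wall leans out, 60 degrees from level: balls pushed towards it by the scoop climb over the lip.
- dish_in (a point): Centre of the inner floor of the fixed round blue ceramic bowl (the dish): rim radius 100 mm, rim 50 mm above the counter, wall 4 mm.
- mat: Fixed square cork mat on which the scoop stands at the start, 190 x 190 x 4 mm; origin at the centre of its underside, z up.
- bomb0_center (a point): Centre of the pink bath bomb, a 64 mm ball of 0.12 kg (loose); spheres roll with slight resistance and come to rest by themselves.
- bomb1_center (a point): Centre of the yellow bath bomb, a 64 mm ball of 0.12 kg (loose); spheres roll with slight resistance and come to rest by themselves.
- bomb0: The pink bath bomb itself (origin turns as it rolls: use bomb0_center).
- bomb1: The yellow bath bomb itself (origin turns as it rolls: use bomb1_center).
- marble0_center (a point): Centre of blue marble 1 of 4, a 26 mm glass ball of 23 g (loose).
- marble1_center (a point): Centre of blue marble 2 of 4, a 26 mm glass ball of 23 g (loose).
- marble2_center (a point): Centre of blue marble 3 of 4, a 26 mm glass ball of 23 g (loose).
- marble3_center (a point): Centre of blue marble 4 of 4, a 26 mm glass ball of 23 g (loose).
- pot: Bystander: white ceramic pot with a knobbed lid, 96 mm wide, 108 mm high; origin under its centre.
- cup: Bystander: orange plastic toothbrush cup, 72 mm wide, 95 mm high; origin under its centre.
- lotion: Bystander: white lotion bottle, 60 mm wide, 170 mm high; origin under its centre.
- brush: Bystander: wooden bath brush lying down, 200 mm long; origin under its centre.
Mind the look-alikes: they are no part of the job. There is more than one size of the scoop; the one meant has the size given above. Of the things shaped like the bomb0, the pink one is meant.

How it is judged:
On the way, in this order (a step that is already met when the one before it is completed fails the run):
1. at least one bath bomb rides in the scoop, lifted out of the tub (bomb centre more than 90 mm above the counter) (((x of bomb0_center in the frame of scoop between -0.075 and 0.075 m and y of bomb0_center in the frame of scoop between -0.07 and 0.07 m and z of bomb0_center in the frame of scoop between 0 and 0.07 m and height (world z) of bomb0_center above 0.09 m) or (x of bomb1_center in the frame of scoop between -0.075 and 0.075 m and y of bomb1_center in the frame of scoop between -0.07 and 0.07 m and z of bomb1_center in the frame of scoop between 0 and 0.07 m and height (world z) of bomb1_center above 0.09 m))), for 0.2 s.
2. both bath bombs are in the bowl, clear of the scoop (horizontal distance between each of bomb0_center, bomb1_center and dish_in below 0.085 m and height (world z) of each of bomb0_center, bomb1_center below 0.075 m and contact force between scoop and bomb0 below 0.05 N and contact force between scoop and bomb1 below 0.05 N), for 0.2 s.
At the end, for the whole second after the job is handed in: Both bath bombs lie still in the blue bowl (centres within 85 mm of its axis, below 75 mm), all four marbles lie in the tub, and the released scoop stands still and upright on the cork mat (middle within 50 mm of the mat's centre, tilt under 0.08 rad) (horizontal distance between each of bomb0_center, bomb1_center and dish_in below 0.085 m and height (world z) of each of bomb0_center, bomb1_center below 0.075 m and linear speed of each of bomb0, bomb1 below 0.03 m/s and x of marble0_center in the frame of tub_floor between -0.195 and 0.145 m and y of marble0_center in the frame of tub_floor between -0.086 and 0.086 m and z of each of marble0_center, marble1_center, marble2_center, marble3_center in the frame of tub_floor below 0.05 m and x of marble1_center in the frame of tub_floor between -0.195 and 0.145 m and y of marble1_center in the frame of tub_floor between -0.086 and 0.086 m and x of marble2_center in the frame of tub_floor between -0.195 and 0.145 m and y of marble2_center in the frame of tub_floor between -0.086 and 0.086 m and x of marble3_center in the frame of tub_floor between -0.195 and 0.145 m and y of marble3_center in the frame of tub_floor between -0.086 and 0.086 m and horizontal distance between scoop and mat below 0.05 m and angle between scoop's own z axis and vertical below 0.08 rad and height (world z) of scoop below 0.01 m and linear speed of scoop below 0.02 m/s); the robot touches nothing.
It fails at once if a bath bomb is touched by the gripper or arm (contact force between any of the fingers, the arm and bomb0 above 0.3 N or contact force between any of the fingers, the arm and bomb1 above 0.3 N).
It fails at once if a bath bomb is dropped or thrown (faster than 1.3 m/s, a fall of about 85 mm) (linear speed of any of bomb0, bomb1 above 1.3 m/s).
It fails at once if a bystander (pot, cup, lotion, brush) is pushed more than 30 mm, or the pot, cup or lotion tipped over (distance of any of pot, cup, lotion, brush from where it was at the start of the episode above 0.03 m or angle between any of pot, cup, lotion's own z axis and vertical above 0.5 rad).
It also fails if it takes over 72 s, if anything falls off the work surface, if the arm or the gripper's body presses on something with over 40 N, if the wrist force passes 120 N, or if a joint passes its speed limit or range.

## Working session

There is one attempt and no reset: what is moved stays moved. The work goes in short steps, Python scripts to look and compute and a shell command to move; the robot and the scene stay as the last step left them, time stands still between calls to the robot, and variables do not carry over. Pictures are saved under pics/ and viewed, about 8 in all and at most 12, crops included, and the job is handed in when it is done.

```bash
mkdir -p pics; ls; cat > h.py <<'E'
import numpy as np, cv2
from station import get_obs, cams, workorder
def snap(n):
    K=cams.get_calibration(n); im,d=cams.camera(n); return im,d,K
def pts(d,K):
    v,u=np.mgrid[0:400,0:640]; p=np.stack([(u-K['cx'])/K['fx']*d,(v-K['cy'])/K['fy']*d,d,np.ones_like(d)],-1)
    return (p@np.linalg.inv(K['view']).T)[...,:3]
def save(im,f): cv2.imwrite('pics/'+f,cv2.cvtColor(im,cv2.COLOR_RGB2BGR))
E
python3 - <<'E'
from h import *
im,d,K=snap('top'); P=pts(d,K); np.savez('top.npz',im=im,d=d,P=P); save(im,'top.png')
s,ds,Ks=snap('scene'); np.savez('scene.npz',im=s,d=ds,P=pts(ds,Ks)); save(s,'scene.png')
o=get_obs(); print(o)
for p in [(100,100),(100,540),(300,100),(300,540),(200,320)]: print(p,P[p].round(3))
E
```

```text
pics
{'time_s': 0.1, 'qpos': array([ 1.07042297e+00,  3.00399948e-01,  1.52151617e+00, -1.77287413e-05,
        1.32069582e+00, -6.66117762e-02]), 'joint_vel': array([ 0.00144881, -0.00193122, -0.00081054,  0.0002212 ,  0.00050048,
       -0.00027438]), 'tau': array([ 1.86628225e-03, -5.32637107e+01, -3.53289592e+01,  7.09380442e-02,
        2.34230363e-02, -4.07559980e-05]), 'ee_pos': array([0.23106715, 0.49887073, 0.22395281]), 'eef_rot': array([-1.57074562e+00,  1.01816566e-03,  1.13703917e+00]), 'force': array([-0.26455559,  0.04230493, -0.707127  ]), 'moment': array([ 0.02407886,  0.00169456, -0.01319918]), 'grip_width': 0.09375790269393755}
(100, 100) [0.89  0.568 0.002]
(100, 540) [ 0.906 -0.834 -0.006]
(300, 100) [ 0.276  0.507 -0.001]
(300, 540) [ 0.279 -0.771  0.002]
(200, 320) [ 0.574 -0.127 -0.002]
```

View pics/top.png

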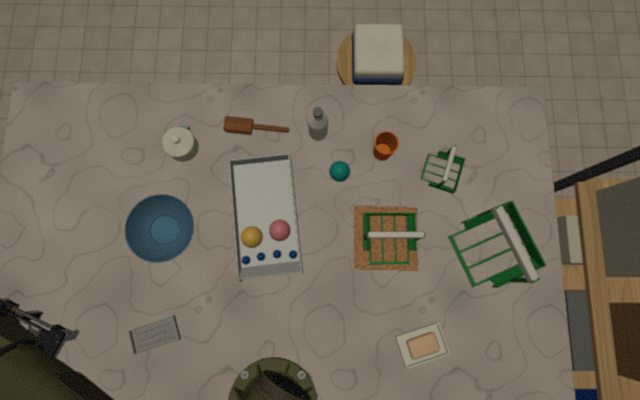

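View pics/scene.png

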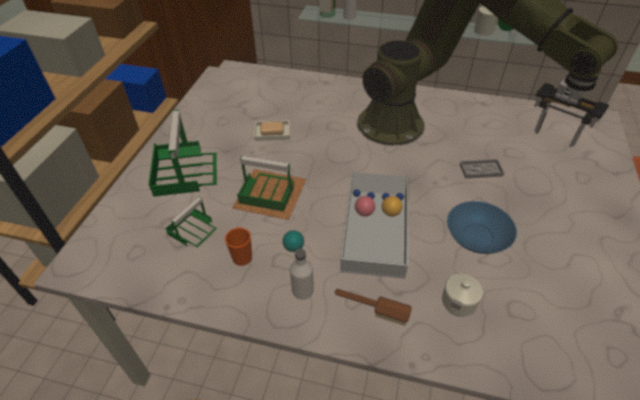

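The top view shows three green scoops: on the mat (388,238), a small one (443,170) and a big one (497,247). The one on the mat fits, which I'll check by its size. The pink bomb is at (280,230), the yellow at (252,237), and the marbles are at row ~257. The teal ball at (340,171) is a decoy.

```bash
python3 - <<'E'
from h import *
z=np.load('top.npz'); im,P=z['im'],z['P']; hsv=cv2.cvtColor(im,cv2.COLOR_RGB2HSV); H,S,V=hsv[...,0].astype(int),hsv[...,1].astype(int),hsv[...,2]
def rep(n,m,box):
    r0,r1,c0,c1=box; k=np.zeros_like(m); k[r0:r1,c0:c1]=m[r0:r1,c0:c1]; k&=z['d']>0; p=P[k]
    if len(p)<3: print(n,len(p));return p
    rect=cv2.minAreaRect(p[:,:2].astype(np.float32))
    print(n,len(p),'mean',p.mean(0).round(3),'top',np.percentile(p[:,2],95).round(3),'rect c',np.round(rect[0],3),'size',np.round(rect[1],3),'ang',round(rect[2],1)); return p
Z=P[...,2]
rep('mat',(H<20)&(S>80)&(Z<.03),(200,280,345,425))
g=(H>45)&(H<85)&(S>80)
rep('scoop green',g,(195,275,350,425)); rep('grip',(S<60)&(Z>.09),(195,275,350,440))
rep('scoop small bar',(S<60)&(Z>.03),(140,195,420,470));rep('scoop big bar',(S<60)&(Z>.09),(195,285,485,550))
for n,b in (('pink',(215,245,268,292)),('yellow',(225,250,238,265))):
    p=rep(n,(S>60)&(Z>.03),b)
    A=np.c_[2*p,np.ones(len(p))]; s=np.linalg.lstsq(A,(p**2).sum(1),rcond=None)[0]; print('  sphere',s[:3].round(3),np.sqrt(s[3]+s[:3]@s[:3]).round(3))
m=((H>100)&(H<130)&(S>100)).astype(np.uint8); m[:248]=0;m[268:]=0;m[:,:235]=0;m[:,305:]=0
n,l,st,c=cv2.connectedComponentsWithStats(m)
for i in range(1,n):
    if st[i,4]>8: print('marble',c[i].round(1),P[l==i].mean(0).round(3))
rep('tub walltops',(Z>.05)&(Z<.066)&(S<60),(145,285,225,310))
k=np.zeros_like(m,bool);k[145:285,225:310]=1;k&=(Z>.045)&(Z<.07)&(S<60)
rep('bowl rim',(H>90)&(H<115)&(S>80)&(Z>.043),(185,270,115,205)); rep('bowl all',(H>90)&(H<115)&(S>80),(185,270,115,205))
c=np.hstack([cv2.resize(im[185:285,225:310],None,fx=4,fy=4,interpolation=2),cv2.resize(im[185:285,345:445],None,fx=4,fy=4,interpolation=2)]); save(c,'crop.png')
E
```

```text
mat 2484 mean [ 0.455 -0.313  0.004] top 0.008 rect c [ 0.461 -0.323] size [0.19  0.191] ang 88.8
scoop green 712 mean [ 0.469 -0.334  0.022] top 0.047 rect c [ 0.456 -0.33 ] size [0.144 0.152] ang 0.4
grip 336 mean [ 0.455 -0.332  0.135] top 0.139 rect c [ 0.455 -0.332] size [0.014 0.151] ang 0.3
scoop small bar 212 mean [ 0.666 -0.5    0.089] top 0.1 rect c [ 0.659 -0.522] size [0.061 0.114] ang 71.4
scoop big bar 1016 mean [ 0.428 -0.634  0.173] top 0.183 rect c [ 0.431 -0.636] size [0.213 0.024] ang 23.5
pink 345 mean [ 0.475 -0.011  0.061] top 0.07 rect c [ 0.475 -0.009] size [0.058 0.058] ang 89.6
  sphere [ 0.477 -0.01   0.041] 0.03
yellow 367 mean [0.456 0.068 0.06 ] top 0.07 rect c [0.457 0.07 ] size [0.06 0.06] ang 46.5
  sphere [0.458 0.07  0.041] 0.03
marble [276.4 253.6] [ 0.409 -0.002  0.029]
marble [292.6 254. ] [ 0.408 -0.048  0.029]
marble [260.4 256.2] [0.4   0.04  0.064]
marble [245.4 259.8] [0.391 0.087 0.029]
tub walltops 843 mean [0.502 0.036 0.058] top 0.063 rect c [0.519 0.033] size [0.354 0.182] ang 6.8
bowl rim 330 mean [0.48  0.367 0.047] top 0.052 rect c [0.481 0.336] size [0.19 0.19] ang 73.6
bowl all 3478 mean [0.483 0.345 0.022] top 0.046 rect c [0.481 0.336] size [0.19 0.19] ang 73.6
```

View pics/crop.png

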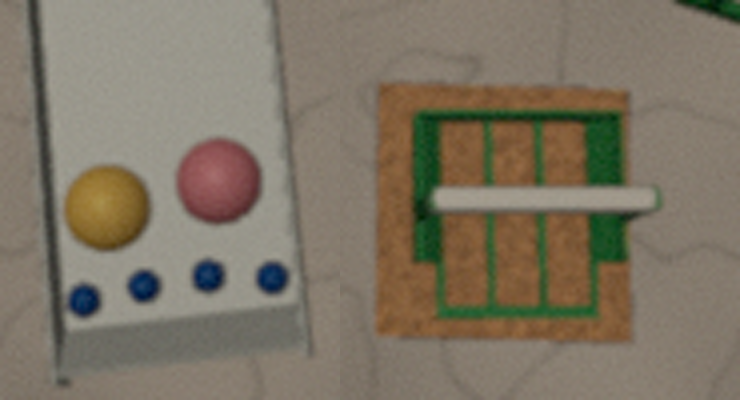

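Crop: in the left half are the pink bomb (220,180), the yellow bomb (107,207) and four marbles in front of the leaning wall. On the right, the mat scoop has a white bar 151 x 14 mm with its top at 0.136 m and an open front toward the robot, so it matches. The others measure 114 mm and 213 mm, so they're look-alikes.

Shifts and spin can only yaw the tool, not pitch it. The bombs will sit in the outer slots like rails, so I plan to carry them slowly and roll them off the lip low over the bowl.

```bash
cat > go.py <<'E'
import sys, numpy as np
from station import get_obs
from scipy.spatial.transform import Rotation as R
X,Y,Z,yaw=map(float,sys.argv[1:5]); o=get_obs(); r=R.from_euler('xyz',o['eef_rot']).as_matrix()
d=r.T@(np.array([X,Y,Z])-o['ee_pos']); cy=np.degrees(np.arctan2(r[1,0],r[0,0]))
print('t',o['time_s'],'pos',o['ee_pos'].round(4),'yaw',cy.round(2),'F',o['force'].round(1),'M',o['moment'].round(2),'w',round(o['grip_width'],4),'| need xyz',d.round(4),'spin',(cy-yaw).round(2))
E
python3 -m handwheel '[{"fingers":1,"x":-0.033,"y":-0.02,"z":-0.028,"spin":6.5},{"fingers":1,"x":-0.066,"y":-0.02,"z":-0.055,"spin":13},{"fingers":1,"x":-0.099,"y":-0.02,"z":-0.083,"spin":19.5},{"fingers":1,"x":-0.132,"y":-0.02,"z":-0.110,"spin":26},{"fingers":1,"x":-0.165,"y":-0.02,"z":-0.138,"spin":32.5},{"fingers":1,"x":-0.198,"y":-0.02,"z":-0.166,"spin":39},{"fingers":1,"x":-0.231,"y":-0.02,"z":-0.193,"spin":45.5},{"fingers":1,"x":-0.264,"y":-0.02,"z":-0.221,"spin":52},{"fingers":1,"x":-0.297,"y":-0.02,"z":-0.248,"spin":58.5},{"fingers":1,"x":-0.33,"y":-0.02,"z":-0.276,"spin":65}]' 60
python3 go.py 0.455 -0.332 0.224 0
```

```text
time_s: 1.1
ee_pos: [0.3428, 0.0819, 0.2445]
eef_rot: [-1.571, -0.0, -0.002]
force: [0.4, 0.6, -0.4]
grip_width: 0.0939
t 1.1 pos [0.3428 0.0819 0.2445] yaw -0.11 F [ 0.4  0.6 -0.4] M [-0.06 -0.01 -0.01] w 0.0939 | need xyz [ 0.113   0.0205 -0.4137] spin -0.11
```

```bash
python3 -m handwheel '[{"fingers":1,"x":0.012,"y":0,"z":-0.042},{"fingers":1,"x":0.024,"y":0,"z":-0.084},{"fingers":1,"x":0.036,"y":0,"z":-0.126},{"fingers":1,"x":0.048,"y":0,"z":-0.168},{"fingers":1,"x":0.06,"y":0,"z":-0.21},{"fingers":1,"x":0.072,"y":0,"z":-0.252},{"fingers":1,"x":0.084,"y":0,"z":-0.294},{"fingers":1,"x":0.096,"y":0,"z":-0.336},{"fingers":1,"x":0.108,"y":0,"z":-0.378},{"fingers":1,"x":0.113,"y":0,"z":-0.413}]'
python3 - <<'E'
from h import *
im,d,K=snap('wrist'); P=pts(d,K); save(im,'w1.png')
m=(P[...,2]>.115)&(P[...,2]<.15)&(d>0)&(im.min(-1)>90); p=P[m]
r=cv2.minAreaRect(p[:,:2].astype(np.float32)); print(len(p),p.mean(0),p.min(0),p.max(0),r)
E
python3 go.py 0.455 -0.332 0.126 0
```

```text
t 1.15 pos [0.3441 0.0774 0.2444] yaw -0.76 F [-0.9 -0.9 -0.5] M [-0.06  0.05  0.02] w 0.0943 | need xyz [ 0.1163  0.119  -0.4077] spin -0.76validation failed for argument at $[0]...
<stdin>:4: RuntimeWarning: Mean of empty slice.
  ret = um.true_divide(
Traceback (most recent call last):
ValueError: zero-size array to reduction operation minimum which has no identity
```

View pics/w1.png

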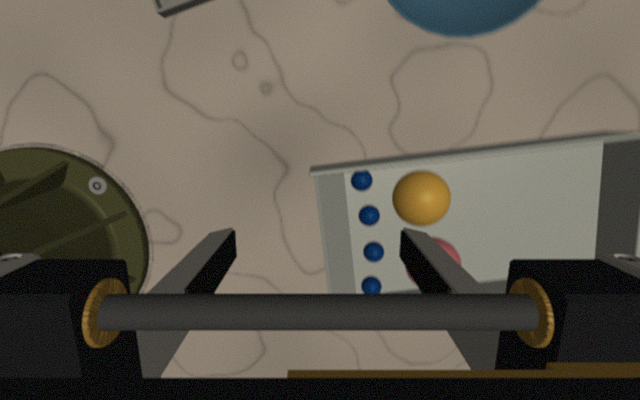

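The row was refused because "spin" is mandatory. The wrist view shows the tub at (470,210), yellow (421,197), four marbles and the pink bomb behind a finger at (440,258). I'll resend.

```bash
python3 -m handwheel '[{"fingers":1,"x":0.012,"y":0,"z":-0.042,"spin":0},{"fingers":1,"x":0.024,"y":0,"z":-0.084,"spin":0},{"fingers":1,"x":0.036,"y":0,"z":-0.126,"spin":0},{"fingers":1,"x":0.048,"y":0,"z":-0.168,"spin":0},{"fingers":1,"x":0.06,"y":0,"z":-0.21,"spin":0},{"fingers":1,"x":0.072,"y":0,"z":-0.252,"spin":0},{"fingers":1,"x":0.084,"y":0,"z":-0.294,"spin":0},{"fingers":1,"x":0.096,"y":0,"z":-0.336,"spin":0},{"fingers":1,"x":0.108,"y":0,"z":-0.378,"spin":0},{"fingers":1,"x":0.113,"y":0,"z":-0.413,"spin":0}]'
python3 go.py 0.455 -0.332 0.126 0
python3 - <<'E'
from h import *
im,d,K=snap('wrist'); P=pts(d,K); save(im,'w2.png')
m=(P[...,2]>.115)&(P[...,2]<.15)&(d>0)&(im.min(-1)>90); p=P[m]
print(len(p)); 
if len(p): print(p.mean(0),p.min(0),p.max(0),cv2.minAreaRect(p[:,:2].astype(np.float32)))
E
python3 go.py 0.455 -0.332 0.126 0
```

```text
time_s: 2.15
ee_pos: [0.4572, -0.3311, 0.2437]
eef_rot: [-1.57, 0.001, 0.002]
force: [-0.2, 0.0, 0.3]
grip_width: 0.0941
t 2.15 pos [ 0.4572 -0.3311  0.2437] yaw 0.13 F [-0.2  0.   0.3] M [-0.04  0.06  0.01] w 0.0941 | need xyz [-0.0022  0.1177 -0.0009] spin 0.13
3155
[ 0.45788958 -0.32946428  0.13513611] [ 0.44990694 -0.4082732   0.13207266] [ 0.4659031  -0.25843963  0.13764278] ((0.45739874243736267, -0.3333463966846466), (0.015731370076537132, 0.14983953535556793), 0.5250051617622375)
t 2.2 pos [ 0.4569 -0.3347  0.2432] yaw 0.01 F [ 0.5 -3.  -1. ] M [-0.16  0.09  0.  ] w 0.0941 | need xyz [-0.0018  0.1172  0.0027] spin 0.01
```

```bash
python3 -m handwheel '[{"fingers":1,"x":0,"y":0.03,"z":0.001,"spin":0},{"fingers":1,"x":0,"y":0.06,"z":0.001,"spin":0},{"fingers":1,"x":0,"y":0.09,"z":0.001,"spin":0},{"fingers":1,"x":0,"y":0.11,"z":0.001,"spin":0},{"fingers":1,"x":0,"y":0.118,"z":0.001,"spin":0},{"fingers":1,"x":0,"y":0.118,"z":0.001,"spin":0},{"fingers":-1,"x":0,"y":0.118,"z":0.001,"spin":0},{"fingers":-1,"x":0,"y":0.118,"z":0.001,"spin":0},{"fingers":-1,"x":0,"y":0.118,"z":0.001,"spin":0},{"fingers":-1,"x":0,"y":0.118,"z":0.001,"spin":0}]' 60
python3 go.py 0.6 0.02 0.224 6.8
```

```text
time_s: 3.2
ee_pos: [0.4571, -0.3282, 0.127]
eef_rot: [-1.571, -0.001, 0.003]
force: [-0.1, -0.5, -0.3]
grip_width: 0.0657
t 3.2 pos [ 0.4571 -0.3282  0.127 ] yaw 0.15 F [-0.1 -0.5 -0.3] M [ 0.02  0.07 -0.01] w 0.0657 | need xyz [ 0.1439 -0.0971  0.3478] spin -6.65
```

```bash
python3 -m handwheel '[{"fingers":-1,"x":0,"y":0.002,"z":-0.004,"spin":0},{"fingers":-1,"x":0,"y":0.002,"z":-0.004,"spin":0},{"fingers":-1,"x":0,"y":0.002,"z":-0.004,"spin":0},{"fingers":-1,"x":0,"y":0.002,"z":-0.004,"spin":0},{"fingers":-1,"x":0,"y":0.002,"z":-0.004,"spin":0},{"fingers":-1,"x":0,"y":0.002,"z":-0.004,"spin":0},{"fingers":-1,"x":0,"y":0.002,"z":-0.004,"spin":0},{"fingers":-1,"x":0,"y":0.002,"z":-0.004,"spin":0},{"fingers":-1,"x":0,"y":0.002,"z":-0.004,"spin":0},{"fingers":-1,"x":0,"y":0.002,"z":-0.004,"spin":0}]' 60
python3 go.py 0.606 0.043 0.224 6.8
```

```text
time_s: 4.2
ee_pos: [0.457, -0.3321, 0.1245]
eef_rot: [-1.571, -0.0, 0.003]
force: [0.9, -0.0, 0.3]
grip_width: 0.0156
t 4.2 pos [ 0.457  -0.3321  0.1245] yaw 0.14 F [ 0.9 -0.   0.3] M [-0.    0.04  0.05] w 0.0156 | need xyz [ 0.15   -0.0995  0.3747] spin -6.66
```

```bash
python3 -m handwheel '[{"fingers":-1,"x":0,"y":-0.03,"z":0,"spin":0},{"fingers":-1,"x":0,"y":-0.07,"z":0,"spin":0},{"fingers":-1,"x":0.005,"y":-0.11,"z":0.02,"spin":0},{"fingers":-1,"x":0.025,"y":-0.115,"z":0.06,"spin":0},{"fingers":-1,"x":0.045,"y":-0.115,"z":0.105,"spin":-2},{"fingers":-1,"x":0.065,"y":-0.115,"z":0.15,"spin":-4},{"fingers":-1,"x":0.085,"y":-0.115,"z":0.195,"spin":-6.7},{"fingers":-1,"x":0.105,"y":-0.115,"z":0.24,"spin":-6.7},{"fingers":-1,"x":0.125,"y":-0.115,"z":0.285,"spin":-6.7},{"fingers":-1,"x":0.14,"y":-0.115,"z":0.325,"spin":-6.7}]'
python3 go.py 0.606 0.043 0.2245 6.8
```

```text
time_s: 5.2
ee_pos: [0.5966, -0.0044, 0.2391]
eef_rot: [-1.571, 0.001, 0.12]
force: [0.2, -1.0, -1.9]
grip_width: 0.0155
t 5.2 pos [ 0.5966 -0.0044  0.2391] yaw 6.88 F [ 0.2 -1.  -1.9] M [-0.16  0.02 -0.02] w 0.0155 | need xyz [0.015  0.0146 0.0459] spin 0.08
```

```bash
python3 -m handwheel '[{"fingers":-1,"x":0.004,"y":0,"z":0.015,"spin":0},{"fingers":-1,"x":0.01,"y":0,"z":0.03,"spin":0},{"fingers":-1,"x":0.015,"y":0,"z":0.046,"spin":0},{"fingers":-1,"x":0.015,"y":0.02,"z":0.046,"spin":0},{"fingers":-1,"x":0.015,"y":0.035,"z":0.046,"spin":0},{"fingers":-1,"x":0.015,"y":0.045,"z":0.046,"spin":0},{"fingers":-1,"x":0.015,"y":0.045,"z":0.046,"spin":0},{"fingers":-1,"x":0.015,"y":0.045,"z":0.046,"spin":0},{"fingers":-1,"x":0.015,"y":0.045,"z":0.046,"spin":0},{"fingers":-1,"x":0.015,"y":0.045,"z":0.046,"spin":0}]'
python3 go.py 0.606 0.043 0.1275 6.8
python3 - <<'E'
from h import *
im,d,K=snap('top'); P=pts(d,K); s,ds,Ks=snap('scene'); 
w,dw,Kw=snap('wrist')
def proj(K,p):
    q=K['view']@np.append(p,1); return (int(K['cx']+K['fx']*q[0]/q[2]),int(K['cy']+K['fy']*q[1]/q[2]))
c,sn=np.cos(np.radians(6.8)),np.sin(np.radians(6.8))
for I,k in ((s,Ks),(w,Kw)):
    T=lambda x,y,z:proj(k,np.array([.544+c*x-sn*y,.036+sn*x+c*y,z]))
    for a,b in (((-.196,-.086),(.145,-.086)),((-.196,.086),(.145,.086)),((.145,-.086),(.145,.086)),((-.196,-.086),(-.196,.086))): cv2.line(I,T(*a,.06),T(*b,.06),(255,0,0),1)
save(np.vstack([cv2.resize(s[140:300,300:480],(640,569))[:400],cv2.resize(w,(640,400))])[::1],'fit.png')
cv2.imwrite('pics/fit.png',cv2.resize(cv2.imread('pics/fit.png'),(480,600)))
E
```

```text
time_s: 6.2
ee_pos: [0.6058, 0.0406, 0.1952]
eef_rot: [-1.571, -0.001, 0.119]
force: [0.0, 0.8, -1.8]
grip_width: 0.0152
t 6.2 pos [0.6058 0.0406 0.1952] yaw 6.83 F [ 0.   0.8 -1.8] M [ 0.01  0.06 -0.  ] w 0.0152 | need xyz [0.0004 0.0677 0.0024] spin 0.03
```

View pics/fit.png

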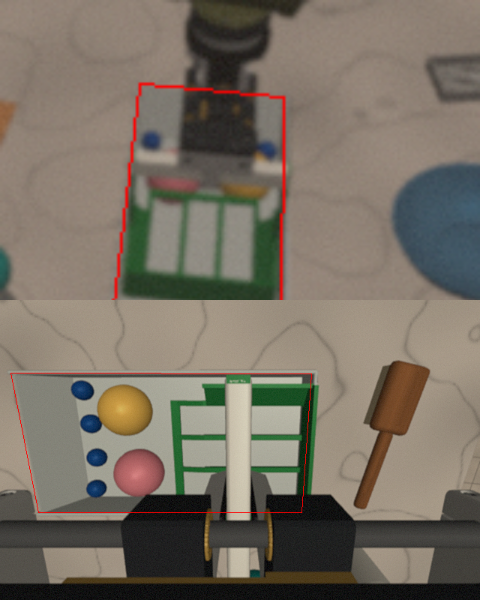

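The red outline is my tub estimate, and it lies on the rim to about 2 mm. The scoop hangs over the free half with the bombs ahead of its lip. I'll lower it.

```bash
python3 -m handwheel '[{"fingers":-1,"x":-0.002,"y":0.015,"z":0.003,"spin":0},{"fingers":-1,"x":-0.002,"y":0.03,"z":0.003,"spin":0},{"fingers":-1,"x":-0.002,"y":0.045,"z":0.003,"spin":0},{"fingers":-1,"x":-0.002,"y":0.055,"z":0.003,"spin":0},{"fingers":-1,"x":-0.002,"y":0.06,"z":0.003,"spin":0},{"fingers":-1,"x":-0.002,"y":0.064,"z":0.003,"spin":0},{"fingers":-1,"x":-0.002,"y":0.067,"z":0.003,"spin":0},{"fingers":-1,"x":-0.002,"y":0.067,"z":0.003,"spin":0},{"fingers":-1,"x":-0.002,"y":0.067,"z":0.003,"spin":0},{"fingers":-1,"x":-0.002,"y":0.067,"z":0.003,"spin":0}]'
python3 go.py 0.455 0.0254 0.1275 6.8
```

```text
time_s: 7.35
ee_pos: [0.6034, 0.0434, 0.1278]
eef_rot: [-1.571, -0.001, 0.12]
force: [-0.9, 0.0, -0.8]
grip_width: 0.0157
t 7.35 pos [0.6034 0.0434 0.1278] yaw 6.85 F [-0.9  0.  -0.8] M [-0.09  0.08  0.04] w 0.0157 | need xyz [-0.1495  0.0003 -0.0002] spin 0.05
```

```bash
python3 -m handwheel '[{"fingers":-1,"x":-0.008,"y":0.0005,"z":0,"spin":0},{"fingers":-1,"x":-0.018,"y":0.0005,"z":0,"spin":0},{"fingers":-1,"x":-0.028,"y":0.0005,"z":0,"spin":0},{"fingers":-1,"x":-0.038,"y":0.0005,"z":0,"spin":0},{"fingers":-1,"x":-0.048,"y":0.0005,"z":0,"spin":0},{"fingers":-1,"x":-0.058,"y":0.0005,"z":0,"spin":0},{"fingers":-1,"x":-0.068,"y":0.0005,"z":0,"spin":0},{"fingers":-1,"x":-0.078,"y":0.0005,"z":0,"spin":0},{"fingers":-1,"x":-0.088,"y":0.0005,"z":0,"spin":0},{"fingers":-1,"x":-0.095,"y":0.0005,"z":0,"spin":0}]'
python3 -m handwheel '[{"fingers":-1,"x":-0.005,"y":0,"z":0,"spin":0},{"fingers":-1,"x":-0.01,"y":0,"z":0,"spin":0},{"fingers":-1,"x":-0.015,"y":0,"z":0,"spin":0},{"fingers":-1,"x":-0.02,"y":0,"z":0,"spin":0},{"fingers":-1,"x":-0.025,"y":0,"z":0,"spin":0},{"fingers":-1,"x":-0.03,"y":0,"z":0,"spin":0},{"fingers":-1,"x":-0.034,"y":0,"z":0,"spin":0},{"fingers":-1,"x":-0.038,"y":0,"z":0,"spin":0},{"fingers":-1,"x":-0.041,"y":0,"z":0,"spin":0},{"fingers":-1,"x":-0.044,"y":0,"z":0,"spin":0}]'
python3 go.py 0.455 0.0254 0.1275 6.8
python3 - <<'E'
from h import *
im,d,K=snap('top');s,ds,Ks=snap('scene');w,dw,Kw=snap('wrist')
a=cv2.resize(im[140:290,220:320],(400,600),interpolation=2); b=cv2.resize(s[150:250,320:440],(400,333),interpolation=2); c=cv2.resize(w,(400,267))
save(np.hstack([a,np.vstack([b,c])]),'p1.png')
E
```

```text
time_s: 8.35
ee_pos: [0.508, 0.032, 0.127]
eef_rot: [-1.571, -0.0, 0.119]
force: [1.5, -0.2, -3.8]
grip_width: 0.0157
time_s: 9.35
ee_pos: [0.465, 0.0268, 0.127]
eef_rot: [-1.571, -0.0, 0.119]
force: [1.3, 0.9, -3.7]
grip_width: 0.0156
t 9.35 pos [0.465  0.0268 0.127 ] yaw 6.85 F [ 1.3  0.9 -3.7] M [-0.01 -0.2  -0.04] w 0.0156 | need xyz [-0.0101 -0.0005 -0.0002] spin 0.05
```

View pics/p1.png

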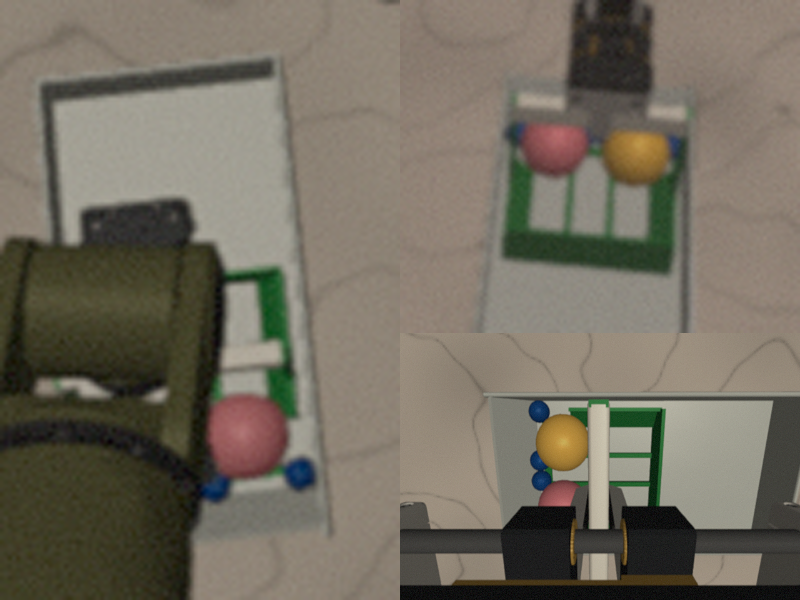

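The bombs are already over the lip in the outer slots (pink at (250,435) left, yellow at (563,442) lower right). Two marbles lie in the middle and one on each side. Next I'll measure them in the scoop frame.

```bash
cat > balls.py <<'E'
from h import *
o=get_obs(); e=o['ee_pos']; yaw=o['eef_rot'][2]; c,s=np.cos(yaw),np.sin(yaw); M=np.array([[c,s],[-s,c]])
print('tcp',e.round(4),'yaw',np.degrees(yaw).round(1))
for n in ('top','scene','wrist'):
    im,d,K=snap(n); P=pts(d,K); h=cv2.cvtColor(im,cv2.COLOR_RGB2HSV).astype(int); H,S,V=h[...,0],h[...,1],h[...,2]
    near=(d>0)&(P[...,0]>.25)&(P[...,0]<.72)&(P[...,1]>-.1)&(P[...,1]<.45)
    for nm,m,r in (('pink',((H>165)|(H<5))&(S>70),.032),('yellow',(H>14)&(H<28)&(S>110),.032),('marble',(H>108)&(H<128)&(S>110)&(V>40),.013)):
        k,l,st,ct=cv2.connectedComponentsWithStats((m&near).astype(np.uint8))
        for i in range(1,k):
            if st[i,4]<(60 if r>.02 else 15): continue
            p=P[l==i]; p=p[np.abs(p-np.median(p,0)).max(1)<r*1.3]; g=np.linalg.inv(K['view'])[:3,3]
            from scipy.optimize import least_squares
            v=p.mean(0)-g; q=least_squares(lambda x:np.linalg.norm(p-x,axis=1)-r,p.mean(0)+v/np.linalg.norm(v)*r*.6,loss='soft_l1',f_scale=.003).x
            a=M@(q[:2]-e[:2]); b=q[:2]-[.544,.036]; t=np.radians(6.8); b=np.array([[np.cos(t),np.sin(t)],[-np.sin(t),np.cos(t)]])@b
            print(n,nm,st[i,4],'world',q.round(3),'scoop',a.round(3),(q[2]-e[2]+.1205).round(3),'tub',b.round(3))
E
python3 balls.py
```

```text
tcp [0.4651 0.0269 0.1269] yaw 6.8
top pink 329 world [ 0.424 -0.016  0.039] scoop [-0.046 -0.038] 0.033 tub [-0.125 -0.038]
scene pink 243 world [ 0.424 -0.018  0.041] scoop [-0.046 -0.039] 0.035 tub [-0.126 -0.039]
scene yellow 254 world [0.418 0.058 0.041] scoop [-0.043  0.037] 0.035 tub [-0.123  0.037]
wrist pink 1923 world [ 0.425 -0.017  0.039] scoop [-0.045 -0.038] 0.032 tub [-0.124 -0.038]
wrist yellow 5668 world [0.419 0.059 0.039] scoop [-0.042  0.038] 0.032 tub [-0.122  0.038]
wrist yellow 559 world [0.423 0.046 0.218] scoop [-0.039  0.024] 0.212 tub [-0.119  0.025]
wrist yellow 540 world [0.502 0.056 0.218] scoop [0.04  0.025] 0.212 tub [-0.039  0.025]
wrist yellow 4121 world [0.465 0.022 0.243] scoop [-0.    -0.005] 0.237 tub [-0.08  -0.004]
```

```bash
python3 -m handwheel '[{"fingers":-1,"x":0,"y":-0.004,"z":0,"spin":0},{"fingers":-1,"x":0,"y":-0.01,"z":0,"spin":0},{"fingers":-1,"x":0,"y":-0.018,"z":0,"spin":0},{"fingers":-1,"x":0,"y":-0.027,"z":0,"spin":0},{"fingers":-1,"x":0,"y":-0.036,"z":0,"spin":0},{"fingers":-1,"x":0,"y":-0.045,"z":0,"spin":0},{"fingers":-1,"x":0,"y":-0.053,"z":0,"spin":0},{"fingers":-1,"x":0,"y":-0.058,"z":0,"spin":0},{"fingers":-1,"x":0,"y":-0.06,"z":0,"spin":0},{"fingers":-1,"x":0,"y":-0.06,"z":0,"spin":0}]'
python3 balls.py
python3 - <<'E'
from h import *
im,d,K=snap('top');s,ds,Ks=snap('scene');w,dw,Kw=snap('wrist')
a=cv2.resize(im[140:290,220:320],(400,600),interpolation=2); b=cv2.resize(s[150:250,320:440],(400,333),interpolation=2); c=cv2.resize(w,(400,267))
save(np.hstack([a,np.vstack([b,c])]),'p2.png')
E
```

```text
time_s: 10.65
ee_pos: [0.4652, 0.0269, 0.187]
eef_rot: [-1.571, -0.0, 0.12]
force: [0.5, 0.7, -5.3]
grip_width: 0.0157
tcp [0.4652 0.0269 0.187 ] yaw 6.8
top pink 367 world [ 0.416 -0.017  0.098] scoop [-0.054 -0.038] 0.032 tub [-0.133 -0.038]
scene pink 247 world [ 0.416 -0.019  0.1  ] scoop [-0.054 -0.039] 0.033 tub [-0.133 -0.039]
scene yellow 245 world [0.407 0.057 0.1  ] scoop [-0.054  0.037] 0.033 tub [-0.134  0.037]
wrist pink 2210 world [ 0.417 -0.018  0.097] scoop [-0.053 -0.038] 0.031 tub [-0.132 -0.038]
wrist yellow 5712 world [0.408 0.058 0.097] scoop [-0.053  0.038] 0.031 tub [-0.133  0.038]
wrist yellow 556 world [0.423 0.046 0.278] scoop [-0.04   0.024] 0.211 tub [-0.119  0.025]
wrist yellow 542 world [0.502 0.056 0.278] scoop [0.04  0.025] 0.212 tub [-0.039  0.025]
wrist yellow 4126 world [0.465 0.023 0.303] scoop [-0.    -0.004] 0.237 tub [-0.08  -0.004]
wrist marble 15 world [0.384 0.085 0.018] scoop [-0.074  0.068] -0.049 tub [-0.153  0.068]
```

View pics/p2.png

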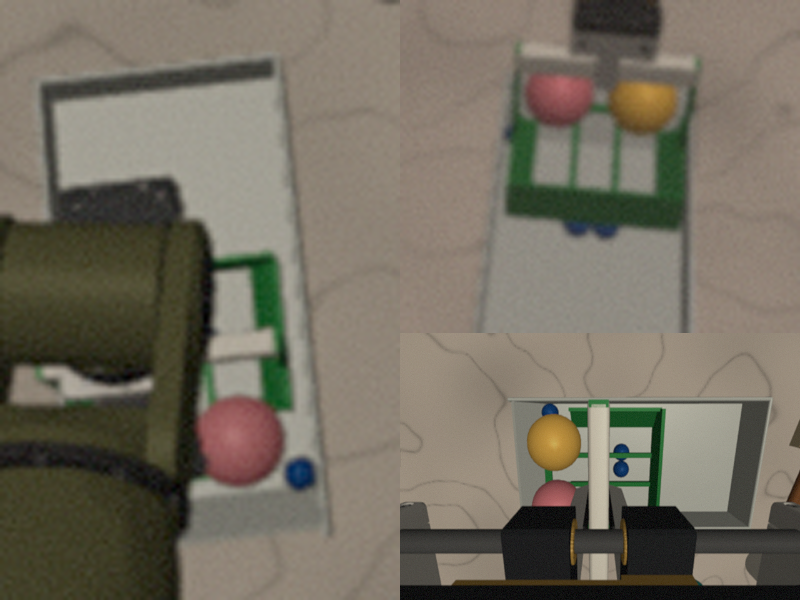

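The bombs ride in the outer slots (pink (240,440) left panel, yellow (643,103) upper right). All four marbles are on the tub floor: two in the middle at (577,228) and (605,230), one by each side wall. Next I carry slowly towards the bowl.

```bash
python3 -m handwheel '[{"fingers":-1,"x":0,"y":-0.004,"z":0.002,"spin":0},{"fingers":-1,"x":0,"y":-0.009,"z":0.006,"spin":0},{"fingers":-1,"x":0.001,"y":-0.013,"z":0.012,"spin":1},{"fingers":-1,"x":0.003,"y":-0.015,"z":0.02,"spin":2},{"fingers":-1,"x":0.006,"y":-0.015,"z":0.03,"spin":4},{"fingers":-1,"x":0.009,"y":-0.015,"z":0.04,"spin":6},{"fingers":-1,"x":0.012,"y":-0.015,"z":0.05,"spin":8},{"fingers":-1,"x":0.015,"y":-0.015,"z":0.06,"spin":10},{"fingers":-1,"x":0.018,"y":-0.015,"z":0.07,"spin":12},{"fingers":-1,"x":0.021,"y":-0.015,"z":0.08,"spin":14}]'
python3 go.py 0.512 0.310 0.202 -40
```

```text
time_s: 11.95
ee_pos: [0.4766, 0.1095, 0.2024]
eef_rot: [-1.571, -0.0, -0.126]
force: [-0.3, -1.1, -4.9]
grip_width: 0.0158
t 11.95 pos [0.4766 0.1095 0.2024] yaw -7.23 F [-0.3 -1.1 -4.9] M [-0.03 -0.08 -0.  ] w 0.0158 | need xyz [0.0099 0.0004 0.2033] spin 32.77
```

```bash
python3 -m handwheel '[{"fingers":-1,"x":0,"y":0,"z":0.01,"spin":2},{"fingers":-1,"x":0.001,"y":0,"z":0.02,"spin":4},{"fingers":-1,"x":0.001,"y":0,"z":0.03,"spin":6},{"fingers":-1,"x":0.002,"y":0,"z":0.04,"spin":8},{"fingers":-1,"x":0.002,"y":0,"z":0.05,"spin":10},{"fingers":-1,"x":0.003,"y":0,"z":0.06,"spin":12},{"fingers":-1,"x":0.003,"y":0,"z":0.07,"spin":14},{"fingers":-1,"x":0.004,"y":0,"z":0.08,"spin":16},{"fingers":-1,"x":0.004,"y":0,"z":0.09,"spin":18},{"fingers":-1,"x":0.005,"y":0,"z":0.1,"spin":20}]'
python3 go.py 0.512 0.310 0.202 -40
```

```text
time_s: 12.95
ee_pos: [0.4938, 0.2082, 0.2024]
eef_rot: [-1.571, -0.0, -0.475]
force: [-0.4, -0.3, -4.6]
grip_width: 0.0157
t 12.95 pos [0.4938 0.2082 0.2024] yaw -27.22 F [-0.4 -0.3 -4.6] M [-0.14  0.03 -0.03] w 0.0157 | need xyz [-0.0304  0.0004  0.0989] spin 12.78
```

```bash
python3 -m handwheel '[{"fingers":-1,"x":-0.003,"y":0,"z":0.01,"spin":2},{"fingers":-1,"x":-0.006,"y":0,"z":0.02,"spin":4},{"fingers":-1,"x":-0.009,"y":0,"z":0.03,"spin":6},{"fingers":-1,"x":-0.012,"y":0,"z":0.04,"spin":8},{"fingers":-1,"x":-0.015,"y":0,"z":0.05,"spin":10},{"fingers":-1,"x":-0.018,"y":0,"z":0.06,"spin":12},{"fingers":-1,"x":-0.021,"y":0,"z":0.07,"spin":12.8},{"fingers":-1,"x":-0.0245,"y":0,"z":0.08,"spin":12.8},{"fingers":-1,"x":-0.0275,"y":0,"z":0.089,"spin":12.8},{"fingers":-1,"x":-0.029,"y":0,"z":0.095,"spin":12.8}]'
python3 balls.py
python3 - <<'E'
from h import *
im,d,K=snap('top');s,ds,Ks=snap('scene');w,dw,Kw=snap('wrist')
P=pts(ds,Ks); h=cv2.cvtColor(s,cv2.COLOR_RGB2HSV); m=(h[...,0]>95)&(h[...,0]<112)&(h[...,1]>90)&(P[...,2]>.04)&(P[...,2]<.058)&(ds>0)&(P[...,1]>.2)&(P[...,1]<.47)
p=P[m]; A=np.c_[2*p[:,:2],np.ones(len(p))]; q=np.linalg.lstsq(A,(p[:,:2]**2).sum(1),rcond=None)[0]; print('rim fit',len(p),q[:2],np.sqrt(q[2]+q[:2]@q[:2]),p[:,2].max())
a=cv2.resize(im[130:290,100:240],(400,457),interpolation=2); b=cv2.resize(s[130:280,400:560],(400,375),interpolation=2); c=cv2.resize(w,(360,225))
o=np.zeros((600,800,3),np.uint8); o[:457,:400]=a; o[:375,400:]=b; o[375:,400:760]=c; save(o,'p3.png')
E
python3 go.py 0.512 0.310 0.175 -40
```

```text
time_s: 13.95
ee_pos: [0.5115, 0.3061, 0.2019]
eef_rot: [-1.571, 0.0, -0.696]
force: [1.2, -0.2, -4.4]
grip_width: 0.0151
tcp [0.5115 0.3061 0.2019] yaw -39.9
top pink 384 world [0.445 0.311 0.113] scoop [-0.055 -0.039] 0.032 tub [-0.066  0.285]
scene pink 222 world [0.445 0.311 0.115] scoop [-0.054 -0.039] 0.034 tub [-0.066  0.284]
scene yellow 196 world [0.494 0.37  0.116] scoop [-0.054  0.037] 0.035 tub [-0.01   0.337]
scene yellow 72 world [0.494 0.367 0.116] scoop [-0.052  0.036] 0.034 tub [-0.01   0.335]
scene marble 17 world [ 0.402 -0.055  0.02 ] scoop [ 0.147 -0.348] -0.062 tub [-0.152 -0.074]
scene marble 17 world [0.379 0.09  0.023] scoop [ 0.037 -0.25 ] -0.058 tub [-0.157  0.073]
scene marble 20 world [0.506 0.016 0.025] scoop [ 0.182 -0.226] -0.056 tub [-0.04  -0.016]
scene marble 19 world [0.501 0.047 0.022] scoop [ 0.158 -0.205] -0.059 tub [-0.041  0.016]
wrist pink 2229 world [0.446 0.31  0.113] scoop [-0.053 -0.039] 0.031 tub [-0.065  0.284]
wrist yellow 5727 world [0.495 0.369 0.112] scoop [-0.053  0.038] 0.031 tub [-0.009  0.336]
wrist yellow 547 world [0.496 0.35  0.293] scoop [-0.04   0.024] 0.211 tub [-0.01   0.318]
wrist yellow 547 world [0.558 0.299 0.293] scoop [0.04  0.024] 0.212 tub [0.045 0.26 ]
wrist yellow 4213 world [0.506 0.304 0.316] scoop [-0.003 -0.005] 0.235 tub [-0.006  0.271]
t 14.25 pos [0.5115 0.3048 0.2019] yaw -39.97 F [ 0.3 -0.7 -3.8] M [-0.16  0.04 -0.  ] w 0.0153 | need xyz [-0.0029  0.0269  0.0043] spin 0.03Traceback (most recent call last):
  File "<stdin>", line 4, in <module>
    return umr_maximum(a, axis, None, out, keepdims, initial, where)
ValueError: zero-size array to reduction operation maximum which has no identity
```

```bash
python3 - <<'E'
from h import *
for n in ('top','scene'):
    z=np.load(n+'.npz'); P=z['P']; h=cv2.cvtColor(z['im'],cv2.COLOR_RGB2HSV); m=(h[...,0]>90)&(h[...,0]<118)&(h[...,1]>70)&(P[...,1]>.2)&(P[...,1]<.47)&(P[...,0]>.35)&(P[...,0]<.62)
    p=P[m]; c=np.array([.481,.336]); 
    for _ in range(5):
        r=np.linalg.norm(p[:,:2]-c,axis=1); a=((np.arctan2(*(p[:,:2]-c).T)+np.pi)/.35).astype(int); e=np.array([p[a==k][np.argmax(r[a==k])] for k in np.unique(a)])
        q=np.linalg.lstsq(np.c_[2*e[:,:2],np.ones(len(e))],(e[:,:2]**2).sum(1),rcond=None)[0]; c=q[:2]
    r=np.linalg.norm(p[:,:2]-c,axis=1)
    print(n,len(p),c,np.sqrt(q[2]+c@c),[(b,np.median(p[(r>b-.006)&(r<b+.006),2]).round(3)) for b in (.01,.03,.05,.07,.09)])
P=np.load('top.npz')['P']; k=P[130:160,165:195].reshape(-1,3); k=k[k[:,2]>.05]; print('pot',k.mean(0),k.min(0),k.max(0))
E
```

```text
top 3531 [0.48109159 0.3357411 ] 0.09659903581008564 [(0.01, np.float64(0.005)), (0.03, np.float64(0.005)), (0.05, np.float64(0.011)), (0.07, np.float64(0.02)), (0.09, np.float64(0.041))]
scene 2374 [0.48126897 0.33470515] 0.09403635705945076 [(0.01, np.float64(0.007)), (0.03, np.float64(0.007)), (0.05, np.float64(0.013)), (0.07, np.float64(0.022)), (0.09, np.float64(0.042))]
pot [0.72103234 0.28038793 0.08982417] [ 0.33114436 -0.12691561  0.05002197] [0.76593637 0.32832781 1.29990529]
```

```bash
python3 -m handwheel '[{"fingers":-1,"x":0,"y":0.004,"z":0.001,"spin":0},{"fingers":-1,"x":0,"y":0.01,"z":0.002,"spin":0},{"fingers":-1,"x":0,"y":0.016,"z":0.003,"spin":0},{"fingers":-1,"x":0,"y":0.021,"z":0.004,"spin":0},{"fingers":-1,"x":0,"y":0.025,"z":0.004,"spin":0},{"fingers":-1,"x":0,"y":0.027,"z":0.004,"spin":0},{"fingers":-1,"x":0,"y":0.027,"z":0.004,"spin":0},{"fingers":-1,"x":0,"y":0.027,"z":0.004,"spin":0},{"fingers":-1,"x":0,"y":0.027,"z":0.004,"spin":0},{"fingers":-1,"x":0,"y":0.027,"z":0.004,"spin":0}]'
python3 balls.py | grep -E 'tcp|scene (pink|yellow)'
python3 - <<'E'
from h import *
s,ds,Ks=snap('scene'); save(cv2.resize(s[130:290,400:560],(600,600),interpolation=2),'p4.png')
E
python3 go.py 0.512 0.308 0.175 -40
```

```text
time_s: 15.25
ee_pos: [0.5141, 0.3083, 0.1752]
eef_rot: [-1.57, -0.0, -0.697]
force: [-0.1, 0.2, -4.9]
grip_width: 0.0159
tcp [0.5141 0.3083 0.1752] yaw -40.0
scene pink 210 world [0.448 0.312 0.089] scoop [-0.053 -0.04 ] 0.034 tub [-0.063  0.286]
scene yellow 180 world [0.497 0.371 0.088] scoop [-0.053  0.037] 0.034 tub [-0.007  0.338]
scene yellow 69 world [0.498 0.368 0.09 ] scoop [-0.051  0.035] 0.035 tub [-0.006  0.335]
t 15.45 pos [0.5141 0.3083 0.175 ] yaw -39.95 F [-0.2 -0.2 -4.5] M [-0.06  0.03  0.03] w 0.0158 | need xyz [-0.0014  0.     -0.0015] spin 0.05
```

View pics/p4.png

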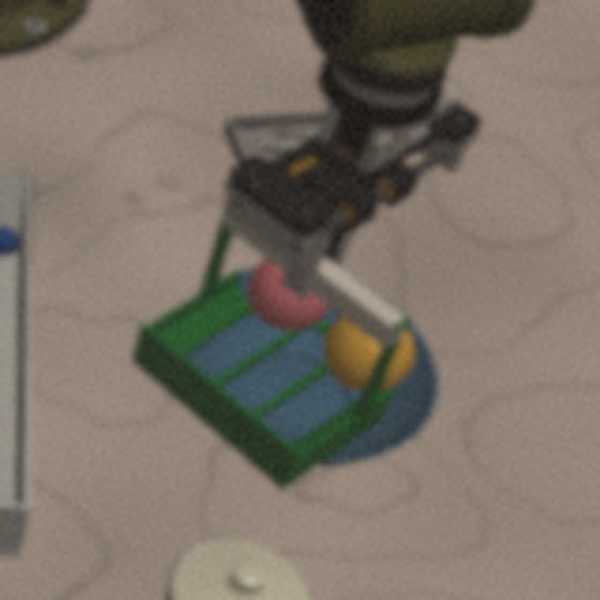

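```bash
python3 -m handwheel '[{"fingers":-1,"x":0.045,"y":0,"z":-0.001,"spin":0},{"fingers":-1,"x":0.08,"y":0,"z":-0.001,"spin":0},{"fingers":-1,"x":0.088,"y":-0.005,"z":-0.001,"spin":0},{"fingers":-1,"x":0.09,"y":-0.03,"z":-0.001,"spin":0},{"fingers":-1,"x":0.09,"y":-0.06,"z":-0.001,"spin":0},{"fingers":-1,"x":0.09,"y":-0.08,"z":-0.001,"spin":0},{"fingers":-1,"x":0.09,"y":-0.09,"z":-0.001,"spin":0},{"fingers":-1,"x":0.09,"y":-0.09,"z":-0.001,"spin":0},{"fingers":-1,"x":0.09,"y":-0.09,"z":-0.001,"spin":0},{"fingers":-1,"x":0.09,"y":-0.09,"z":-0.001,"spin":0}]'
python3 balls.py | grep -E 'tcp|(scene|top) (pink|yellow|marble)'
python3 go.py 0.457 -0.333 0.26 0
```

```text
time_s: 16.45
ee_pos: [0.582, 0.2496, 0.2635]
eef_rot: [-1.573, 0.001, -0.697]
force: [-0.0, 0.5, -1.6]
grip_width: 0.0153
tcp [0.582  0.2496 0.2635] yaw -40.0
top pink 64 world [0.474 0.304 0.041] scoop [-0.117 -0.028] -0.102 tub [-0.038  0.274]
scene pink 103 world [0.474 0.305 0.04 ] scoop [-0.118 -0.027] -0.103 tub [-0.038  0.275]
scene pink 150 world [0.473 0.303 0.04 ] scoop [-0.118 -0.029] -0.103 tub [-0.039  0.274]
scene yellow 223 world [0.517 0.349 0.043] scoop [-0.114  0.035] -0.1 tub [0.011 0.314]
scene marble 16 world [ 0.396 -0.057  0.025] scoop [ 0.054 -0.355] -0.118 tub [-0.158 -0.075]
scene marble 18 world [0.383 0.085 0.021] scoop [-0.047 -0.254] -0.122 tub [-0.154  0.068]
scene marble 18 world [0.512 0.021 0.018] scoop [ 0.093 -0.22 ] -0.125 tub [-0.033 -0.011]
scene marble 20 world [0.503 0.047 0.02 ] scoop [ 0.069 -0.206] -0.123 tub [-0.04   0.016]
t 16.6 pos [0.5822 0.2497 0.2641] yaw -39.95 F [-0.3 -0.5 -2. ] M [-0.04  0.15  0.04] w 0.0156 | need xyz [ 0.2782  0.0045 -0.5271] spin -39.95
```

Both bombs are in the bowl (z 0.041), and the four marbles are in the tub. Now the scoop goes back to the mat.

```bash
python3 -m handwheel '[{"fingers":-1,"x":0.012,"y":0,"z":-0.022,"spin":-2},{"fingers":-1,"x":0.032,"y":0,"z":-0.06,"spin":-6},{"fingers":-1,"x":0.053,"y":0,"z":-0.1,"spin":-10},{"fingers":-1,"x":0.074,"y":0,"z":-0.14,"spin":-15},{"fingers":-1,"x":0.095,"y":0,"z":-0.18,"spin":-20},{"fingers":-1,"x":0.116,"y":0,"z":-0.22,"spin":-25},{"fingers":-1,"x":0.137,"y":0,"z":-0.26,"spin":-30},{"fingers":-1,"x":0.158,"y":0,"z":-0.3,"spin":-35},{"fingers":-1,"x":0.179,"y":0,"z":-0.34,"spin":-40},{"fingers":-1,"x":0.2,"y":0,"z":-0.38,"spin":-40}]'
python3 go.py 0.459 -0.325 0.26 0
```

```text
time_s: 17.6
ee_pos: [0.4909, -0.1717, 0.2649]
eef_rot: [-1.571, -0.0, 0.004]
force: [0.2, -0.3, -1.9]
grip_width: 0.0157
t 17.6 pos [ 0.4909 -0.1717  0.2649] yaw 0.23 F [ 0.2 -0.3 -1.9] M [-0.03  0.09  0.  ] w 0.0157 | need xyz [-0.0325  0.0049 -0.1532] spin 0.23
```

```bash
python3 -m handwheel '[{"fingers":-1,"x":-0.008,"y":0,"z":-0.035,"spin":0},{"fingers":-1,"x":-0.017,"y":0,"z":-0.075,"spin":0},{"fingers":-1,"x":-0.025,"y":0,"z":-0.115,"spin":0},{"fingers":-1,"x":-0.031,"y":0.01,"z":-0.145,"spin":0},{"fingers":-1,"x":-0.032,"y":0.04,"z":-0.153,"spin":0},{"fingers":-1,"x":-0.032,"y":0.07,"z":-0.153,"spin":0},{"fingers":-1,"x":-0.032,"y":0.095,"z":-0.153,"spin":0},{"fingers":-1,"x":-0.032,"y":0.115,"z":-0.153,"spin":0},{"fingers":-1,"x":-0.032,"y":0.126,"z":-0.153,"spin":0},{"fingers":-1,"x":-0.032,"y":0.133,"z":-0.153,"spin":0}]'
python3 go.py 0.459 -0.325 0.1245 0
```

```text
time_s: 18.6
ee_pos: [0.4597, -0.323, 0.1312]
eef_rot: [-1.57, 0.001, 0.001]
force: [-0.0, 0.4, -1.5]
grip_width: 0.0155
t 18.6 pos [ 0.4597 -0.323   0.1312] yaw 0.04 F [-0.   0.4 -1.5] M [-0.07  0.1   0.04] w 0.0155 | need xyz [-0.0007  0.0067 -0.002 ] spin 0.04
```

```bash
python3 -m handwheel '[{"fingers":-1,"x":0,"y":0.003,"z":0,"spin":0},{"fingers":-1,"x":0,"y":0.005,"z":0,"spin":0},{"fingers":-1,"x":0,"y":0.0065,"z":0,"spin":0},{"fingers":-1,"x":0,"y":0.007,"z":0,"spin":0},{"fingers":-1,"x":0,"y":0.007,"z":0,"spin":0},{"fingers":-0.5,"x":0,"y":0.007,"z":0,"spin":0},{"fingers":0,"x":0,"y":0.007,"z":0,"spin":0},{"fingers":0.5,"x":0,"y":0.007,"z":0,"spin":0},{"fingers":0.5,"x":0,"y":0.007,"z":0,"spin":0},{"fingers":0.5,"x":0,"y":0.007,"z":0,"spin":0}]'
python3 -m handwheel '[{"fingers":0.5,"x":0,"y":0,"z":0,"spin":0},{"fingers":0.5,"x":0,"y":0,"z":0,"spin":0},{"fingers":0.5,"x":0,"y":-0.01,"z":0,"spin":0},{"fingers":0.5,"x":0,"y":-0.03,"z":0,"spin":0},{"fingers":0.5,"x":0,"y":-0.06,"z":0,"spin":0},{"fingers":0.5,"x":0,"y":-0.09,"z":0,"spin":0},{"fingers":0.5,"x":0,"y":-0.12,"z":0,"spin":0},{"fingers":0.5,"x":0,"y":-0.14,"z":0,"spin":0},{"fingers":0.5,"x":0,"y":-0.15,"z":0,"spin":0},{"fingers":0.5,"x":0,"y":-0.15,"z":0,"spin":0}]'
python3 balls.py | grep -E 'tcp|(scene|top) (pink|yellow|marble)'
python3 - <<'E'
from h import *
im,d,K=snap('wrist'); P=pts(d,K)
m=(P[...,2]>.115)&(P[...,2]<.15)&(d>0)&(im.min(-1)>90); p=P[m]; print(len(p),p.min(0),p.max(0))
s,_,_=snap('scene'); save(s,'end.png')
E
```

```text
time_s: 19.6
ee_pos: [0.4598, -0.3231, 0.125]
eef_rot: [-1.571, -0.0, 0.001]
force: [-0.9, 0.2, -0.1]
grip_width: 0.052
time_s: 20.6
ee_pos: [0.46, -0.3232, 0.2762]
eef_rot: [-1.572, -0.002, 0.001]
force: [-0.5, 0.3, 0.5]
grip_width: 0.0706
tcp [ 0.46   -0.3232  0.2762] yaw 0.0
top pink 371 world [0.464 0.312 0.037] scoop [0.004 0.635] -0.119 tub [-0.047  0.283]
top yellow 373 world [0.504 0.361 0.039] scoop [0.044 0.684] -0.117 tub [-0.001  0.327]
scene pink 334 world [0.464 0.31  0.039] scoop [0.004 0.633] -0.117 tub [-0.047  0.282]
scene yellow 359 world [0.505 0.359 0.041] scoop [0.046 0.683] -0.115 tub [-0.     0.326]
scene marble 18 world [ 0.407 -0.054  0.018] scoop [-0.052  0.27 ] -0.137 tub [-0.146 -0.073]
scene marble 18 world [0.386 0.087 0.02 ] scoop [-0.074  0.411] -0.136 tub [-0.151  0.07 ]
scene marble 20 world [0.503 0.019 0.023] scoop [0.043 0.342] -0.132 tub [-0.043 -0.012]
scene marble 18 world [0.505 0.043 0.018] scoop [0.045 0.366] -0.138 tub [-0.038  0.012]
2635 [ 0.45207998 -0.39802087  0.13054968] [ 0.46790944 -0.24855636  0.13757483]
```

View pics/end.png

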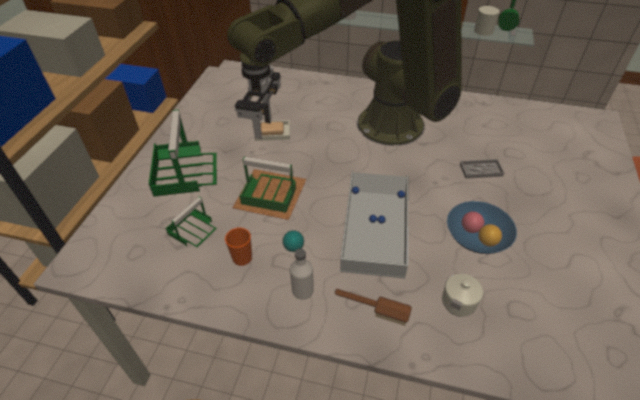

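The final view shows the scoop upright on the mat (268,185), the bombs in the bowl at (473,222) and (490,235), four marbles in the tub, and the bystanders where they were. I'll hand in.

```bash
python3 -c "
from station import workorder; print(workorder.hand_in())"
```

```text
the job is handed in; nothing more can be done
None
```

I scooped both bath bombs out of the tub with the green slotted scoop and released them into the blue bowl. I then stood the scoop back on its cork mat, let go and handed the job in at about 21 s of robot time. The hand-in reports no verdict.

**How the bombs were released:** the interface can only turn the tool about the vertical, so I could not tilt the scoop to tip them. Instead I held the scoop just above the bowl's rim and drew it back quickly, so the bombs rolled off the lip and fell about 50 mm. I did not measure their speed directly; a fall of that height gives about 1.0 m/s, under the 1.3 m/s limit.

**Last checks:**
- **Bombs:** both rest in the bowl about 30–35 mm from its axis, with centres about 40 mm above the counter.
- **Marbles:** all four are on the tub floor.
- **Scoop:** it stands upright, about 2 mm from the mat's centre. The open gripper is about 150 mm above the bar.
- **Bystanders:** they look unmoved in the final picture; I did not measure their positions.

One move was refused early on because a row lacked the "spin" value, and I resent it. No check failed or disagreed at the end.

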